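# Roll the fallen travel bottle back onto the grooves of the drying stone

## Task

The wet travel bottle has toppled and lies on its side on the drying stone, close to the basin, where it may roll in. With the fingertips on top of the bottle, roll it back away from the basin until the whole width of its round body lies over the dark grooved band in the middle of the stone, still lying along the grooves, and leave it there at rest. Do not pick it up, shove it from the side with the fingers below its mid-height or press hard enough to crush it, and leave the cup, the lens remover and everything else standing where it is.

Things in the scene. Friction and masses are not known exactly. Their poses are not given: they have to be found in the camera images.
- travel_bottle: translucent blue travel bottle lying on its side, 80-170 g: round body 46 mm across, 86 mm long, then a white cap 33 mm across ending 79 mm from the origin. Origin: on its axis, half-way along the body, 23 mm below its top line. y: from base to cap; x, z turn as it rolls. Rolls without slipping under a light press (2 to 8 N) on its top and, let go, soon stops; the top line then goes twice as far as the axis.
- drying_stone: fixed flat grey drying stone, 240 (x) by 340 (y) by 9 mm thick. Origin: centre of its underside; z up, x towards the basin. A dark grooved band (shallow marks, no obstacle to rolling), x from -38 to +38 mm and 300 mm long, runs along y through the middle. The bottle starts on the stone 65 to 95 mm from the midline on the basin side (+x), nearly parallel to y.
- glass_cup: bystander, loose: clear glass rinsing cup, 64 mm across the rim, 85 mm tall, standing near the left end of the drying stone; origin at the centre of its underside
- lens_remover: bystander, loose: mint silicone lens remover, a little plunger 24 mm across its foot and 50 mm tall, standing near the right end of the drying stone; origin at the centre of its underside
- solution_bottle: bystander, loose: white lens-solution bottle with blue label and green cap, 54 mm across, 150 mm tall, on the ledge to the right; origin at the centre of its underside
- cream_jar: bystander, loose: amber glass cream jar with black lid, 66 mm across, 55 mm tall, on the ledge to the right; origin at the centre of its underside
- soap_dispenser: bystander, loose: blue ceramic soap pump bottle, 66 mm across, 160 mm tall, on the ledge to the left; origin at the centre of its underside
- toothbrush_tumbler: bystander, loose: white tumbler with two toothbrushes, 70 mm across, 175 mm tall with the brushes, on the ledge to the left; origin at the centre of its underside

How it is judged:
By the outcome, as a careful person would: the job done as asked, in the order asked, and still so for the second after the job is handed in, with the robot touching nothing.
It also fails if it takes over 54 s, if anything falls off the work surface, if the arm or the gripper's body presses on something with over 40 N, if the wrist force passes 120 N, or if a joint passes its speed limit or range.

## Robot

A 6-joint arm with a two-finger parallel gripper is mounted at the origin on the work surface. World frame = base frame: x ahead of the robot, y to its left, z up, the work surface at z = 0. Lengths are in m, angles in rad, forces in N, time in s.
With the tool pointing down it reaches from about 0.25 to 0.725 m from the base axis. Payload 4 kg.
Tool frame: the origin (TCP) lies midway between the tips of the shut fingers; the grasp point (between the pads) lies 19 mm behind it; z points along the fingers, x is the direction in which the jaws open and shut, and the axes are right-handed (so a half turn about z gives the same grasp; the last joint's range is limited). The gripper opens to 85 mm and grips with 20 to 120 N. Pads are 22 mm wide; open, the fingers measure 114 mm over their backs; the gripper's body (76 mm by 85 mm) begins 54 mm behind the grasp point. The pads swing forward as they close: fully open they stand 13 mm farther back than shut.
Start: joints at [1.205, 0.241, 0.005, 1.335, 0, 1.571], TCP at [0.179, 0.467, 0.21] pointing down, gripper open.
Joint ranges: [-2.72, 2.72], [-1.05, 1.87], [-1.09, 1.28], [-1.99, 2.15], [-1.42, 1.44], [-3.14, 3.14]. Speed limits (rad/s): [2.79, 2.79, 3.14, 3.14, 3.14, 3.14].

## Interface

Orientations are given as a 3x3 rotation matrix whose columns are the frame's x, y, z axes.
In Python, from rig import monitor, cams, order gives the robot as it stands.
- The arm moves only by the tool step_arm, never from a script. Its argument "rows" is a list of rows, each an object of numbers: "gripper": the opening, from -1 (shut) to 1 (fully open), so that 0 is half open; "dx", "dy", "dz": the shift along the world's x, y, z in cm; "spin": the turn about the world's z in rad. In form: [{"gripper": .., "dx": .., "dy": .., "dz": .., "spin": ..}, ...]. A call has exactly 8 rows; each row is the pose to reach, as a shift and turn from the pose measured when the call began; what a row does not reach only later rows make up. A row lasts 1/10 s, in which the tool goes at most 50 mm and 8.59 degrees, less where a joint would pass 70% of its speed; a pose out of reach is approached as far as the arm can. A call with a gripper value outside its range is refused whole. The fingers move at their own pace and stop on an object; "force" is the grip in N (left out, the last holds). Time passes only in rows, so rows that repeat a pose let the fingers close, or fill a call up. It gives the time, the measured TCP pose, the force and the opening at its end, in the units of the state.
- monitor.observe(): the state, without advancing time (a new reading comes with each control period).
- cams.snapshot(name): name is "scene" or "top" or "wrist"; returns (picture, depth): 384x512x3 uint8, red, green, blue; 384x512 float32, m along the optical axis (not along the pixel's ray), 0 where there is no reading.
- cams.get_calibration(name): a dict with "mtx" (3x3 intrinsics, pixels), "D" ([k1, k2, p1, p2, k3] as OpenCV has them; the pictures are not rectified), "xyz" and "orientation" of the camera in the world. Camera axes: x right, y up, looking along -z (the intrinsics and any distortion apply to the point x, -y, -z); pixel columns grow to the right and rows downward; lengths in m; the calibration is good to about 2 mm. A picture is of the moment at which its call begins: read the wrist's pose just before it. get_calibration takes no time and is no camera call; for the wrist camera it gives the pose at the moment of the call.
- order.close_job(): hands the job in, once; it reports no verdict.
The state is a dict: "t": time; "joint_positions": joint angles; "joint_vel": joint speeds; "joint_torque": joint torques, N m; "tool_pos": TCP position; "orientation": TCP orientation; "wrist_force": force on the tool from outside, world axes, zero at the start; "torque": the same for the moment, N m; "gripper_width": opening from 0.0 (shut) to 1.0 (fully open).
Only numpy, scipy, OpenCV 4.12 (cv2) and the standard library are available. Lean on these libraries where they do the work, as an engineer would, in place of code of your own. Each camera call takes 0.05 s, during which the arm holds its last target. There are 200 camera calls.

## Working session

There is one attempt and no reset: what is moved stays moved. The work goes in short steps, Python scripts to look and compute and a tool call to move; the robot and the scene stay as the last step left them, time stands still between calls to the robot, and variables do not carry over. Pictures are saved under pics/ and viewed, about 8 in all and at most 12, crops included, and the job is handed in when it is done.

Besides the shell and the picture viewer there is one more tool, called after "Emit:" as a command line: name --argument value ..., lists and objects as JSON in quotes. step_arm: Moves the arm, as the interface text tells. Its arguments: {"type":"object","properties":{"rows":{"type":"array","items":{"type":"object","properties":{"gripper":{"type":"number"},"dx":{"type":"number"},"dy":{"type":"number"},"dz":{"type":"number"},"spin":{"type":"number"}}}},"force":{"type":"number"}},"required":["rows"]}

```bash
mkdir -p pics
cat > h.py <<'E'
import numpy as np, cv2
from rig import monitor, cams, order
def snap(name, fn=None):
    c=cams.get_calibration(name); p,d=cams.snapshot(name)
    if fn: cv2.imwrite('pics/'+fn,p[:,:,::-1])
    return p,d,c
def world(c,d):
    h,w=d.shape; v,u=np.mgrid[:h,:w]
    pts=np.stack([u,v],-1).reshape(-1,1,2).astype(np.float64)
    n=cv2.undistortPoints(pts,np.array(c['mtx']),np.array(c['D'])).reshape(h,w,2)
    P=np.stack([n[...,0]*d,-n[...,1]*d,-d],-1)
    return P@np.array(c['orientation']).T+np.array(c['xyz'])
E
python3 - <<'E'
from h import *
s=monitor.observe(); print(s['t'],s['tool_pos'],s['orientation'],s['gripper_width'],s['wrist_force'])
for n in('top','scene'):
    p,d,c=snap(n,n+'1.png'); np.savez('pics/'+n,p=p,d=d,W=world(c,d)); print(n,c['xyz'])
E
```

```text
0.0 [0.17860774 0.46630054 0.20950771] [[ 3.57709824e-01  9.33832497e-01 -7.40600340e-04]
 [ 9.33830508e-01 -3.57710591e-01 -1.92748575e-03]
 [-2.06486942e-03 -2.11460186e-06 -9.99997868e-01]] 0.9964593172315369 [ 0.13810657  0.6375224  -0.59970075]
top [ 4.32951975e-01 -1.22879075e-03  1.32843930e+00]
scene [1.24191869 0.12211764 0.83161335]
```

View pics/top1.png

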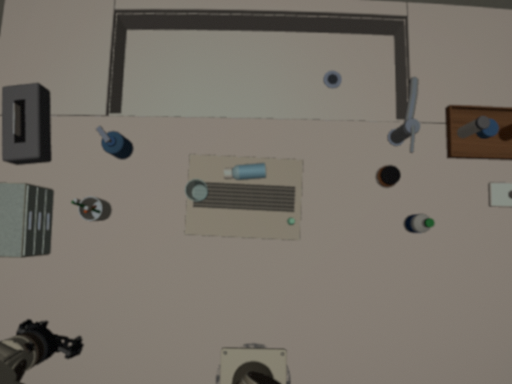

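View pics/scene1.png

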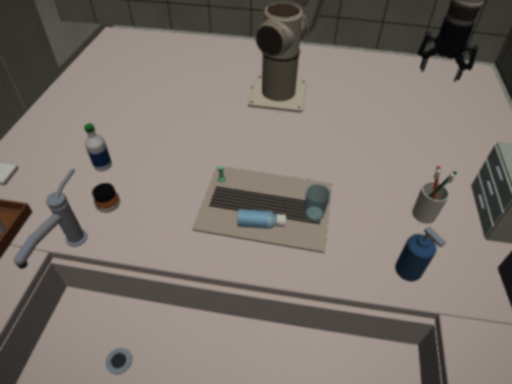

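The top view shows the bottle around pixel (250,172) with its cap to the left (+y). The cup is at (197,190), the remover at (291,221) and the dark band at about (245,197). Next I'll measure them.

Run:
```python
from h import *
z=np.load('pics/top.npz'); p,d,W=z['p'].astype(int),z['d'],z['W']
sub=np.s_[145:250,175:315]
w=W[sub]; q=p[sub]
print('stone z',np.median(w[...,2]), 'table z',np.median(W[260:300,150:250,2]))
zz=w[...,2]
g=q.sum(2)
v,u=np.mgrid[145:250,175:315]
# blue body
b=(q[...,2]-q[...,0]>25)&(u>228)&(u<272)&(v<185)
print('blue',b.sum(),w[b].min(0),w[b].max(0),np.median(w[b],0))
def axis(m,n):
    P=w[m][:,:2]; (cx,cy),(a,bb),ang=cv2.minAreaRect((P*1000).astype(np.float32)); print(n,m.sum(),cx,cy,a,bb,ang)
axis(b,'body')
hi=(zz>0.018)&(v<185)&(u>215)&(u<272); axis(hi,'bottle hi'); print('topz',np.percentile(zz[hi],[50,90,98]))
dark=(g<270)&(zz<0.02)&(u>190)&(u<300)&(v>183)&(v<213); axis(dark,'band')
st=(zz>0.005)&(zz<.015); axis(st,'stone')
cup=(u<215)&(zz>0.02); print('cup',cup.sum(),w[cup].mean(0) if cup.any() else 0, w[cup].max(0),w[cup].min(0))
r=(u>280)&(v>210)&(v<230)&(zz>0.02); print('rem',r.sum(),w[r].mean(0),w[r].max(0))
i=cv2.imread('pics/top1.png')[140:250,170:320]; cv2.imwrite('pics/crop.png',cv2.resize(i,None,fx=5,fy=5,interpolation=2))
```

```text
stone z 0.008048651529948936 table z 0.0006158152359018176
blue 284 [ 0.43295198 -0.01959295  0.04278676] [0.62730428 0.05260122 1.3284393 ] [0.60861372 0.0175306  0.05345818]
body 284 529.6277465820312 14.03447151184082 194.16094970703125 71.84357452392578 1.674411654472351
bottle hi 622 553.8353881835938 -0.29558563232421875 207.69583129882812 123.76244354248047 31.232315063476562
topz [0.0504454  0.05661984 0.06008147]
band 2293 538.4300537109375 40.416259765625 303.2889099121094 75.56321716308594 88.39047241210938
stone 8129 538.28857421875 36.48207092285156 310.40130615234375 417.5975341796875 1.184690237045288
cup 272 [0.54664137 0.16551281 0.14305184] [0.58020107 0.19958505 1.3284393 ] [ 0.43295198 -0.00122879  0.02060135]
rem 29 [ 0.46834851 -0.09734291  0.09628928] [ 4.79794978e-01 -1.22879075e-03  1.32843930e+00]
```

View pics/crop.png

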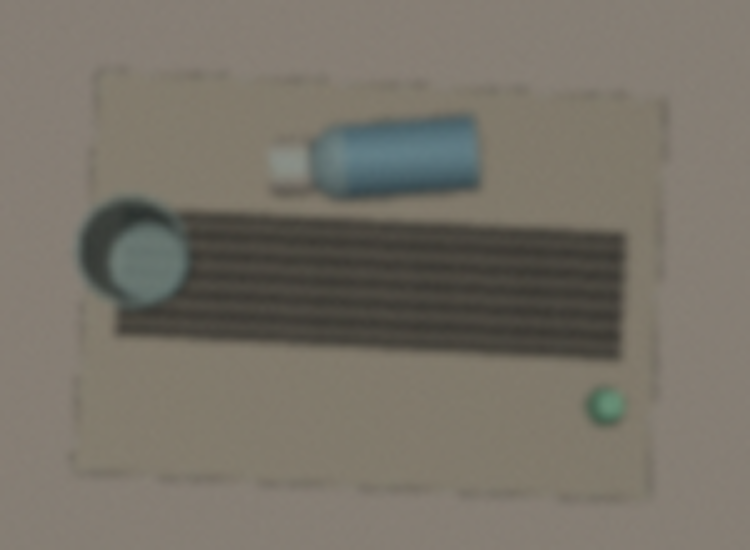

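The crop shows the body from pixel x 325 to 478 and the cap out to 270. The bottle is yawed about 6° from the grooves, and the cup stands on the left end of the band. I plan to use half-open jaws spanning along the bottle axis as two top contacts, rolling in several short strokes.

```bash
cat >> h.py <<'E'
def measure(p,d,c,roi=None,verbose=True):
    W=world(c,d); q=p.astype(int); v,u=np.mgrid[:d.shape[0],:d.shape[1]]
    X,Y,Z=W[...,0],W[...,1],W[...,2]; ok=(d>0)
    b=(ok&(q[...,2]-q[...,0]>25)&(X>.45)&(X<.68)&(Y>-.08)&(Y<.12)&(Z>.02)&(Z<.07))
    n,l,s,_=cv2.connectedComponentsWithStats(b.astype(np.uint8)); b=l==1+np.argmax(s[1:,4])
    return W,b
def band(p,W,ok):
    g=p.astype(int).sum(2); X,Y,Z=W[...,0],W[...,1],W[...,2]
    return ok&(X>.48)&(X<.60)&(Y>-.12)&(Y<.13)&(Z<.02)&(Z>-.01)
E
python3 - <<'E'
from h import *
z=np.load('pics/top.npz'); p,d=z['p'],z['d']; c=cams.get_calibration('top')
W,b=measure(p,d,c)
P=W[b]; print(b.sum(),np.percentile(P,[1,50,99],axis=0))
# ray-plane silhouettes: intersect pixel rays with z=0.034
o=np.array(c['xyz'])
def plane(zz):
    D=W-o; k=(zz-o[2])/np.where(abs(D[...,2:])<1e-6,-1,D[...,2:]); return o+k*D
Q=plane(.034)[b][:,:2]*1000
r=cv2.minAreaRect(Q.astype(np.float32)); print('body rect',r)
m=Q.mean(0); print('mean',m)
# edges per y bin
for y in range(-25,60,10):
    s=Q[(abs(Q[:,1]-y)<5)]
    if len(s): print(y,s[:,0].min().round(1),s[:,0].max().round(1), s[:,0].mean().round(1))
G=plane(.009); g=p.astype(int).sum(2)
print('grey: band/stone',[g[196,250],g[180,215],g[228,240]])
for u in range(215,296,10):
    col=G[183:222,u]; gv=cv2.GaussianBlur(g.astype(np.float32),(3,3),0)[183:222,u]; dk=np.where(gv<(gv.min()+gv.max())/2)[0]
    print(u,'y',(col[dk[0],1]*1000).round(1),'x',(col[dk[0],0]*1000).round(1),(col[dk[-1],0]*1000).round(1))
E
```

```text
283 [[ 0.59365144 -0.01690578  0.04461687]
 [ 0.60863979  0.0175485   0.05344311]
 [ 0.62672508  0.0523004   0.06002288]]
body rect ((612.1177368164062, 16.92189598083496), (33.69411087036133, 73.35603332519531), 5.047927379608154)
mean [612.22973518  17.58941313]
-15 599.9 629.4 614.6
-5 599.7 629.3 614.5
5 596.5 629.1 612.8
15 596.3 628.8 612.6
25 596.1 628.6 610.9
35 595.9 625.5 611.5
45 592.8 625.3 608.5
55 601.5 625.1 614.5
grey: band/stone [np.int64(188), np.int64(360), np.int64(359)]
215 y 124.4 x 576.3 505.0
225 y 94.7 x 576.9 433.0
235 y 65.0 x 574.6 503.4
245 y 35.3 x 575.2 433.0
255 y 5.6 x 572.8 501.6
265 y -24.1 x 573.5 499.3
275 y -53.8 x 571.1 499.9
285 y -83.5 x 571.7 497.5
295 y -113.2 x 572.4 521.8
```

Emit:
step_arm --rows '[{"gripper":0,"dx":5,"dy":-5,"spin":0.05},{"gripper":0,"dx":9,"dy":-9,"spin":0.1},{"gripper":0,"dx":13,"dy":-13,"spin":0.15},{"gripper":0,"dx":17,"dy":-17,"spin":0.2},{"gripper":0,"dx":21,"dy":-21,"spin":0.25},{"gripper":0,"dx":25,"dy":-25,"spin":0.3},{"gripper":0,"dx":29,"dy":-29,"spin":0.35},{"gripper":0,"dx":33,"dy":-33,"spin":0.4}]'

```text
schema error: expected keys gripper, dx, dy, dz, spin
```

Emit:
step_arm --rows '[{"gripper":0,"dx":3,"dy":-3,"dz":0,"spin":0.05},{"gripper":0,"dx":6,"dy":-6,"dz":0,"spin":0.1},{"gripper":0,"dx":9,"dy":-9,"dz":0,"spin":0.15},{"gripper":0,"dx":12,"dy":-12,"dz":0,"spin":0.2},{"gripper":0,"dx":15,"dy":-15,"dz":0,"spin":0.25},{"gripper":0,"dx":18,"dy":-18,"dz":0,"spin":0.3},{"gripper":0,"dx":21,"dy":-21,"dz":0,"spin":0.35},{"gripper":0,"dx":24,"dy":-24,"dz":0,"spin":0.4}]'

```text
t: 0.9
tool_pos: [0.4193, 0.2248, 0.2093]
orientation: [[-0.036, 0.999, -0.001], [0.999, 0.036, -0.002], [-0.002, -0.001, -1.0]]
wrist_force: [0.7, 1.2, 0.3]
gripper_width: 0.503
```

Emit:
step_arm --rows '[{"gripper":0,"dx":3.4,"dy":-3.5,"dz":0,"spin":0.05},{"gripper":0,"dx":6.8,"dy":-7,"dz":0,"spin":0.05},{"gripper":0,"dx":10.2,"dy":-10.5,"dz":0,"spin":0.05},{"gripper":0,"dx":13.6,"dy":-14,"dz":0,"spin":0.05},{"gripper":0,"dx":17,"dy":-17.5,"dz":-2,"spin":0.05},{"gripper":0,"dx":20.3,"dy":-21.2,"dz":-5,"spin":0.05},{"gripper":0,"dx":20.3,"dy":-21.2,"dz":-9,"spin":0.05},{"gripper":0,"dx":20.3,"dy":-21.2,"dz":-12,"spin":0.05}]'

```text
t: 1.7
tool_pos: [0.6219, 0.0104, 0.0853]
orientation: [[-0.083, 0.997, -0.004], [0.997, 0.083, -0.002], [-0.002, -0.004, -1.0]]
wrist_force: [-1.0, -0.3, -0.1]
gripper_width: 0.499
```

Run:
```python
from h import *
s=monitor.observe(); print(s['t'],s['tool_pos'],s['wrist_force'],s['gripper_width'],s['joint_positions'])
p,d,c=snap('wrist','w1.png'); W=world(c,d)
q=p.astype(int); b=(d>0)&(q[...,2]-q[...,0]>25)&(W[...,2]>.03)&(W[...,2]<.07)
if b.sum()>100:
    P=W[b]; print(b.sum(),np.percentile(P,[1,50,99],axis=0)); 
    for y in np.arange(-.03,.07,.01):
        m=b&(abs(W[...,1]-y)<.004)
        if m.sum()>30:
            t=W[m]; k=t[:,2]>np.percentile(t[:,2],90); print(y.round(3),len(t),t[:,0].min(),t[:,0].max(),'top',t[k].mean(0))
```

```text
1.7 [0.62190775 0.01043231 0.08529659] [-1.00871041 -0.31808062 -0.06698716] 0.49904741066035446 [ 0.01799836  0.55823348  0.15004907  1.16665033 -0.00234926 -0.0647963 ]
7492 [[ 0.58656232 -0.02200175  0.03952783]
 [ 0.60442129  0.01958224  0.05251974]
 [ 0.62647618  0.06905826  0.05561822]]
-0.02 571 0.5915266153842218 0.6297061178927117 top [ 0.61354809 -0.01905197  0.05512695]
-0.01 715 0.5906637104055111 0.6290548609509026 top [ 0.61174001 -0.00951981  0.05520315]
0.0 718 0.5891962765160359 0.6283832981731923 top [ 6.10917641e-01 -3.60826058e-04  5.51158818e-02]
0.01 716 0.5883333723788586 0.6265950998497899 top [0.61027391 0.01028568 0.05522451]
0.02 717 0.5873455717413499 0.6257963755644096 top [0.6090175  0.01956401 0.0552221 ]
0.03 718 0.5859716350053026 0.6250258405734938 top [0.60868021 0.03010074 0.0551604 ]
0.04 715 0.5851434978707378 0.6234466286391644 top [0.606999   0.03992311 0.05518096]
0.05 620 0.5844606003367632 0.6227277922527115 top [0.60586617 0.04995255 0.05524857]
0.06 393 0.592028348642225 0.6197309148928665 top [0.60537983 0.05793241 0.05497415]
```

View pics/w1.png

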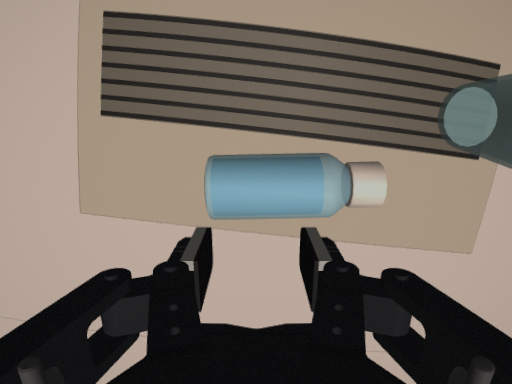

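The wrist view shows the bottle from (206,187) to (385,184) with the fingers on the basin side of it, straddling the body lengthwise. Its top line is at x≈0.610, z≈0.055. I'll descend with the tips about 8 mm to the basin side of the top line.

Emit:
step_arm --rows '[{"gripper":0,"dx":-0.4,"dy":0.3,"dz":-1,"spin":0.02},{"gripper":0,"dx":-0.4,"dy":0.3,"dz":-2,"spin":0.02},{"gripper":0,"dx":-0.4,"dy":0.3,"dz":-2.4,"spin":0.02},{"gripper":0,"dx":-0.4,"dy":0.3,"dz":-2.6,"spin":0.02},{"gripper":0,"dx":-0.4,"dy":0.3,"dz":-2.7,"spin":0.02},{"gripper":0,"dx":-0.4,"dy":0.3,"dz":-2.8,"spin":0.02},{"gripper":0,"dx":-0.4,"dy":0.3,"dz":-2.9,"spin":0.02},{"gripper":0,"dx":-0.4,"dy":0.3,"dz":-2.9,"spin":0.02}]'

```text
t: 2.55
tool_pos: [0.6139, 0.0143, 0.0513]
orientation: [[-0.104, 0.995, -0.013], [0.995, 0.104, -0.003], [-0.001, -0.013, -1.0]]
wrist_force: [0.2, 0.3, 0.0]
gripper_width: 0.503
```

Run:
```python
from h import *
for i in range(3):
    s=monitor.observe(); print(s['t'],s['tool_pos'],s['wrist_force'],s['orientation'][:,2],s['joint_vel'].round(3)); cams.snapshot('wrist')
```

```text
2.55 [0.61387417 0.01428814 0.05132101] [0.15089407 0.27932251 0.00543237] [-0.01306962 -0.00261249 -0.99991118] [-0.     0.001 -0.002  0.001 -0.001  0.   ]
2.6 [0.61383946 0.01424567 0.05128057] [0.4860525  0.47820864 0.4946223 ] [-0.01319744 -0.00259275 -0.99990955] [-0.     0.002 -0.    -0.    -0.     0.   ]
2.65 [0.61381191 0.01426818 0.05122126] [-0.00074912  0.66466523 -0.14034815] [-0.01329096 -0.00258132 -0.99990834] [-0.     0.002 -0.002  0.001 -0.001 -0.001]
```

Emit:
step_arm --rows '[{"gripper":0,"dx":0.8,"dy":0,"dz":0.4,"spin":0},{"gripper":0,"dx":0.8,"dy":0,"dz":0.4,"spin":0},{"gripper":0,"dx":0.8,"dy":0,"dz":0.4,"spin":0},{"gripper":0,"dx":0.8,"dy":0,"dz":0.4,"spin":0},{"gripper":0,"dx":0.8,"dy":0,"dz":0.4,"spin":0},{"gripper":0,"dx":0.8,"dy":0,"dz":0.4,"spin":0},{"gripper":0,"dx":0.8,"dy":0,"dz":0.4,"spin":0},{"gripper":0,"dx":0.8,"dy":0,"dz":0.4,"spin":0}]'

```text
t: 3.5
tool_pos: [0.6217, 0.0142, 0.0551]
orientation: [[-0.104, 0.995, -0.013], [0.995, 0.104, -0.003], [-0.001, -0.014, -1.0]]
wrist_force: [-1.3, -0.0, 0.6]
gripper_width: 0.502
```

Emit:
step_arm --rows '[{"gripper":0,"dx":-0.4,"dy":0,"dz":-0.1,"spin":0},{"gripper":0,"dx":-0.4,"dy":0,"dz":-0.2,"spin":0},{"gripper":0,"dx":-0.4,"dy":0,"dz":-0.3,"spin":0},{"gripper":0,"dx":-0.4,"dy":0,"dz":-0.4,"spin":0},{"gripper":0,"dx":-0.4,"dy":0,"dz":-0.4,"spin":0},{"gripper":0,"dx":-0.4,"dy":0,"dz":-0.4,"spin":0},{"gripper":0,"dx":-0.4,"dy":0,"dz":-0.4,"spin":0},{"gripper":0,"dx":-0.4,"dy":0,"dz":-0.4,"spin":0}]'

```text
t: 4.3
tool_pos: [0.6178, 0.0142, 0.0512]
orientation: [[-0.104, 0.995, -0.013], [0.995, 0.104, -0.003], [-0.001, -0.014, -1.0]]
wrist_force: [0.7, -0.4, -0.3]
gripper_width: 0.501
```

Emit:
step_arm --rows '[{"gripper":0,"dx":0,"dy":0,"dz":-0.05,"spin":0},{"gripper":0,"dx":0,"dy":0,"dz":-0.1,"spin":0},{"gripper":0,"dx":0,"dy":0,"dz":-0.15,"spin":0},{"gripper":0,"dx":0,"dy":0,"dz":-0.2,"spin":0},{"gripper":0,"dx":0,"dy":0,"dz":-0.2,"spin":0},{"gripper":0,"dx":0,"dy":0,"dz":-0.2,"spin":0},{"gripper":0,"dx":0,"dy":0,"dz":-0.2,"spin":0},{"gripper":0,"dx":0,"dy":0,"dz":-0.2,"spin":0}]'

```text
t: 5.1
tool_pos: [0.6178, 0.0143, 0.0492]
orientation: [[-0.104, 0.995, -0.013], [0.995, 0.104, -0.003], [-0.001, -0.013, -1.0]]
wrist_force: [0.3, -0.4, -1.0]
gripper_width: 0.499
```

Emit:
step_arm --rows '[{"gripper":0,"dx":0,"dy":0,"dz":-0.05,"spin":0},{"gripper":0,"dx":0,"dy":0,"dz":-0.1,"spin":0},{"gripper":0,"dx":0,"dy":0,"dz":-0.15,"spin":0},{"gripper":0,"dx":0,"dy":0,"dz":-0.15,"spin":0},{"gripper":0,"dx":0,"dy":0,"dz":-0.15,"spin":0},{"gripper":0,"dx":0,"dy":0,"dz":-0.15,"spin":0},{"gripper":0,"dx":0,"dy":0,"dz":-0.15,"spin":0},{"gripper":0,"dx":0,"dy":0,"dz":-0.15,"spin":0}]'

```text
t: 5.9
tool_pos: [0.6178, 0.0143, 0.0477]
orientation: [[-0.104, 0.995, -0.013], [0.995, 0.104, -0.003], [-0.001, -0.013, -1.0]]
wrist_force: [0.9, -0.5, -0.7]
gripper_width: 0.494
```

Run:
```python
from h import *
p,d,c=snap('wrist','w2.png'); W=world(c,d)
for i in range(2):
    s=monitor.observe(); print(s['t'],s['tool_pos'],s['wrist_force']); cams.snapshot('scene')
```

```text
5.95 [0.61782692 0.01424917 0.04772151] [0.98250424 0.61901972 0.10296659]
6.0 [0.61781476 0.01424908 0.04773375] [ 0.58388633 -0.13300669  1.18640162]
```

View pics/w2.png

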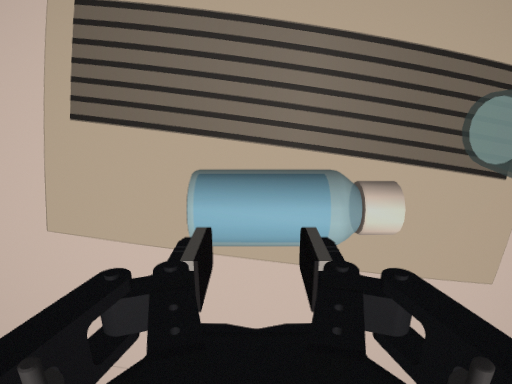

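The tips, at (197,232) and (314,232), are just behind and over the bottle's crest, not yet pressing. I'll lower further.

Emit:
step_arm --rows '[{"gripper":0,"dx":-0.1,"dy":0,"dz":-0.03,"spin":0},{"gripper":0,"dx":-0.1,"dy":0,"dz":-0.06,"spin":0},{"gripper":0,"dx":-0.1,"dy":0,"dz":-0.09,"spin":0},{"gripper":0,"dx":-0.1,"dy":0,"dz":-0.12,"spin":0},{"gripper":0,"dx":-0.1,"dy":0,"dz":-0.15,"spin":0},{"gripper":0,"dx":-0.1,"dy":0,"dz":-0.15,"spin":0},{"gripper":0,"dx":-0.1,"dy":0,"dz":-0.15,"spin":0},{"gripper":0,"dx":-0.1,"dy":0,"dz":-0.15,"spin":0}]'

```text
t: 6.85
tool_pos: [0.6169, 0.0142, 0.0463]
orientation: [[-0.104, 0.995, -0.013], [0.995, 0.104, -0.003], [-0.001, -0.013, -1.0]]
wrist_force: [0.8, 0.2, 0.5]
gripper_width: 0.503
```

Emit:
step_arm --rows '[{"gripper":0,"dx":-0.1,"dy":0,"dz":-0.03,"spin":0},{"gripper":0,"dx":-0.1,"dy":0,"dz":-0.06,"spin":0},{"gripper":0,"dx":-0.1,"dy":0,"dz":-0.09,"spin":0},{"gripper":0,"dx":-0.1,"dy":0,"dz":-0.12,"spin":0},{"gripper":0,"dx":-0.1,"dy":0,"dz":-0.15,"spin":0},{"gripper":0,"dx":-0.1,"dy":0,"dz":-0.15,"spin":0},{"gripper":0,"dx":-0.1,"dy":0,"dz":-0.15,"spin":0},{"gripper":0,"dx":-0.1,"dy":0,"dz":-0.15,"spin":0}]'

```text
t: 7.65
tool_pos: [0.6159, 0.0143, 0.0448]
orientation: [[-0.104, 0.995, -0.013], [0.995, 0.104, -0.003], [-0.001, -0.013, -1.0]]
wrist_force: [0.2, 0.7, 0.2]
gripper_width: 0.498
```

```bash
cat > look.py <<'E'
from h import *
import sys
s=monitor.observe(); print(s['t'],s['tool_pos'].round(4),s['wrist_force'].round(2))
p,d,c=snap('wrist',sys.argv[1] if len(sys.argv)>1 else None); W=world(c,d); o=np.array(c['xyz'])
q=p.astype(int); X,Y,Z=W[...,0],W[...,1],W[...,2]
b=(d>0)&(q[...,2]-q[...,0]>25)&(Z>.03)&(Z<.07)&(X>.45)&(Y<.08)&(Y>-.05)
# axis from circle through visible surface points: fit line x=a+b*y minimising circle residual
from scipy.optimize import least_squares
P=W[b]; P=P[(P[:,1]>-.02)&(P[:,1]<.05)]
f=lambda t:np.hypot((P[:,0]-t[0]-t[1]*(P[:,1]-.018))*np.cos(np.arctan(t[1])),P[:,2]-t[2])-.023
r=least_squares(f,[np.median(P[:,0]),-.1,.032],loss='soft_l1',f_scale=.001)
print('axis x@y=.018 %.4f slope %.4f z %.4f rms %.4f n %d ymin %.4f'%(*r.x,np.sqrt((f(r.x)**2).mean()),len(P),np.percentile(W[b][:,1],.5)))
# band
g=cv2.GaussianBlur(q.sum(2).astype(np.float32),(3,3),0)
m=(d>0)&(Z<.016)&(Z>0)&(g<.72*np.median(g[(d>0)&(Z<.016)&(Z>.004)]))&(X>.47)&(X<.6)&(Y>-.09)&(Y<.1)
if m.sum()>200:
    lo=[];hi=[];ys=np.arange(-.08,.1,.01)
    for y in ys:
        x=X[m&(abs(Y-y)<.005)]
        lo.append(np.percentile(x,1) if len(x)>20 else np.nan); hi.append(np.percentile(x,99) if len(x)>20 else np.nan)
    for n,e in(('lo',lo),('hi',hi)):
        e=np.array(e); k=np.isfinite(e)
        k&=abs(e-np.nanmedian(e))<.01
        a=np.polyfit(ys[k]-.018,e[k],1); print('band',n,a.round(4))
E
python3 look.py
```

```text
7.65 [0.6159 0.0143 0.0448] [0.22 0.65 0.2 ]
axis x@y=.018 0.6095 slope -0.1038 z 0.0317 rms 0.0006 n 8522 ymin -0.0231
band lo [0.0296 0.4992]
band hi [0.0289 0.573 ]
```

Emit:
step_arm --rows '[{"gripper":0,"dx":0,"dy":0,"dz":-0.03,"spin":0},{"gripper":0,"dx":0,"dy":0,"dz":-0.06,"spin":0},{"gripper":0,"dx":0,"dy":0,"dz":-0.09,"spin":0},{"gripper":0,"dx":0,"dy":0,"dz":-0.12,"spin":0},{"gripper":0,"dx":0,"dy":0,"dz":-0.15,"spin":0},{"gripper":0,"dx":0,"dy":0,"dz":-0.15,"spin":0},{"gripper":0,"dx":0,"dy":0,"dz":-0.15,"spin":0},{"gripper":0,"dx":0,"dy":0,"dz":-0.15,"spin":0}]'

```text
t: 8.5
tool_pos: [0.6159, 0.0143, 0.0433]
orientation: [[-0.104, 0.995, -0.013], [0.995, 0.104, -0.003], [-0.001, -0.013, -1.0]]
wrist_force: [-0.4, -0.3, 0.2]
gripper_width: 0.494
```

```bash
python3 look.py w3.png
python3 - <<'E'
from h import *
p,d,c=snap('wrist'); W=world(c,d); q=p.astype(int)
for v in range(222,262,4): print(v,[(q[v,u].sum(),*(W[v,u]*1000).round(0)) for u in(192,202,307,320)])
i=cv2.imread('pics/w3.png')[150:330,150:370]; cv2.imwrite('pics/w3c.png',cv2.resize(i,None,fx=3,fy=3))
E
```

```text
8.5 [0.6159 0.0143 0.0433] [-0.4  -0.35  0.2 ]
axis x@y=.018 0.6095 slope -0.1045 z 0.0316 rms 0.0006 n 8578 ymin -0.0231
band lo [0.03   0.4992]
band hi [0.029 0.573]
222 [(np.int64(497), np.float64(611.0), np.float64(-20.0), np.float64(54.0)), (np.int64(500), np.float64(611.0), np.float64(-15.0), np.float64(54.0)), (np.int64(511), np.float64(604.0), np.float64(39.0), np.float64(55.0)), (np.int64(508), np.float64(604.0), np.float64(46.0), np.float64(55.0))]
226 [(np.int64(494), np.float64(613.0), np.float64(-20.0), np.float64(54.0)), (np.int64(458), np.float64(613.0), np.float64(-15.0), np.float64(54.0)), (np.int64(468), np.float64(607.0), np.float64(40.0), np.float64(55.0)), (np.int64(507), np.float64(606.0), np.float64(46.0), np.float64(54.0))]
230 [(np.int64(499), np.float64(615.0), np.float64(-20.0), np.float64(55.0)), (np.int64(191), np.float64(606.0), np.float64(-12.0), np.float64(75.0)), (np.int64(187), np.float64(601.0), np.float64(36.0), np.float64(75.0)), (np.int64(502), np.float64(608.0), np.float64(47.0), np.float64(55.0))]
234 [(np.int64(419), np.float64(618.0), np.floa
[... 1302 characters left out ...]
6.0), np.float64(34.0), np.float64(87.0)), (np.int64(190), np.float64(602.0), np.float64(38.0), np.float64(95.0))]
254 [(np.int64(188), np.float64(607.0), np.float64(-12.0), np.float64(98.0)), (np.int64(38), np.float64(608.0), np.float64(-8.0), np.float64(95.0)), (np.int64(30), np.float64(607.0), np.float64(35.0), np.float64(87.0)), (np.int64(186), np.float64(602.0), np.float64(37.0), np.float64(99.0))]
258 [(np.int64(190), np.float64(607.0), np.float64(-11.0), np.float64(101.0)), (np.int64(30), np.float64(610.0), np.float64(-8.0), np.float64(95.0)), (np.int64(35), np.float64(609.0), np.float64(35.0), np.float64(87.0)), (np.int64(190), np.float64(602.0), np.float64(36.0), np.float64(102.0))]
```

View pics/w3c.png

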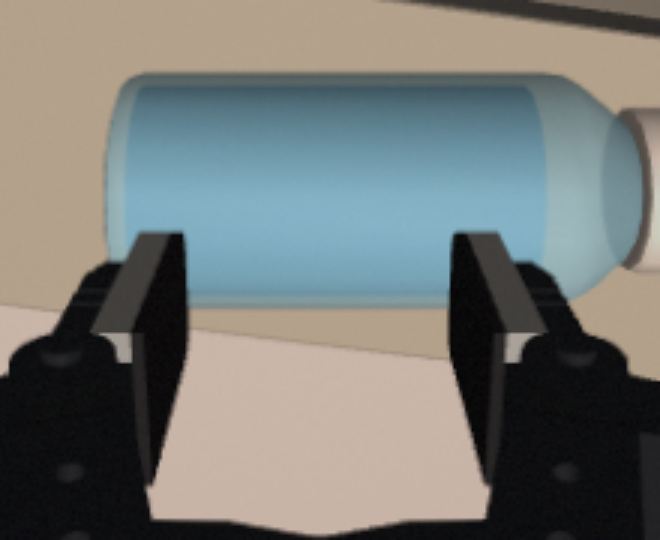

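The tip front faces sit at about z≈0.073 by depth, so they are still roughly 17 mm above the bottle. The open pads are set back further than I assumed. I'll keep descending and shift back slightly so the front edge is just over the crest.

Emit:
step_arm --rows '[{"gripper":0,"dx":0.4,"dy":0,"dz":-0.2,"spin":0},{"gripper":0,"dx":0.4,"dy":0,"dz":-0.4,"spin":0},{"gripper":0,"dx":0.4,"dy":0,"dz":-0.6,"spin":0},{"gripper":0,"dx":0.4,"dy":0,"dz":-0.7,"spin":0},{"gripper":0,"dx":0.4,"dy":0,"dz":-0.8,"spin":0},{"gripper":0,"dx":0.4,"dy":0,"dz":-0.9,"spin":0},{"gripper":0,"dx":0.4,"dy":0,"dz":-1.0,"spin":0},{"gripper":0,"dx":0.4,"dy":0,"dz":-1.0,"spin":0}]'

```text
t: 9.4
tool_pos: [0.6198, 0.0143, 0.0332]
orientation: [[-0.104, 0.995, -0.013], [0.995, 0.104, -0.003], [-0.001, -0.014, -1.0]]
wrist_force: [1.2, 0.2, -0.6]
gripper_width: 0.503
```

```bash
python3 look.py w4.png
python3 - <<'E'
from h import *
p,d,c=snap('wrist'); W=world(c,d); q=p.astype(int)
for v in range(222,246,2): print(v,[(int(q[v,u].sum()),*(W[v,u]*1000).round(0).tolist()) for u in(204,205,306,309)])
E
```

```text
9.4 [0.6198 0.0143 0.0332] [ 1.16  0.25 -0.62]
axis x@y=.018 0.6095 slope -0.1036 z 0.0316 rms 0.0008 n 9661 ymin -0.0231
band lo [-0.0293  0.5006]
band hi [0.0286 0.573 ]
222 [(493, 610.0, -12.0, 55.0), (495, 610.0, -12.0, 55.0), (502, 606.0, 37.0, 54.0), (502, 605.0, 38.0, 53.0)]
224 [(494, 611.0, -12.0, 55.0), (491, 611.0, -12.0, 55.0), (502, 606.0, 37.0, 55.0), (501, 606.0, 38.0, 56.0)]
226 [(457, 612.0, -12.0, 55.0), (457, 612.0, -12.0, 55.0), (466, 607.0, 37.0, 55.0), (462, 607.0, 39.0, 54.0)]
228 [(184, 611.0, -11.0, 62.0), (179, 611.0, -11.0, 61.0), (189, 606.0, 36.0, 60.0), (186, 606.0, 37.0, 61.0)]
230 [(186, 610.0, -11.0, 65.0), (127, 610.0, -10.0, 64.0), (85, 606.0, 36.0, 63.0), (186, 606.0, 37.0, 64.0)]
232 [(151, 610.0, -10.0, 67.0), (73, 610.0, -10.0, 68.0), (37, 606.0, 35.0, 66.0), (186, 606.0, 36.0, 66.0)]
234 [(73, 610.0, -10.0, 70.0), (31, 610.0, -9.0, 70.0), (35, 606.0, 35.0, 69.0), (189, 606.0, 36.0, 69.0)]
236 [(34, 610.0, -9.0, 72.0), (27, 610.0, -9.0, 71.0), (37, 606.0, 34.0, 71.0), (153, 605.0, 35.0, 72.0)]
238 [(32, 610.0, -9.0, 74.0), (29, 610.0, -9.0, 74.0), (40, 605.0, 34.0, 74.0), (59, 606.0, 35.0, 74.0)]
240 [(35, 610.0, -9.0, 76.0), (37, 611.0, -9.0, 73.0), (32, 606.0, 34.0, 75.0), (46, 606.0, 35.0, 75.0)]
242 [(44, 611.0, -9.0, 76.0), (36, 612.0, -9.0, 73.0), (19, 608.0, 34.0, 74.0), (42, 606.0, 35.0, 77.0)]
244 [(22, 612.0, -9.0, 76.0), (23, 613.0, -9.0, 74.0), (27, 608.0, 34.0, 74.0), (23, 606.0, 34.0, 79.0)]
```

Tips are now at z≈0.061, about 6 mm above the crest.

Emit:
step_arm --rows '[{"gripper":0,"dx":0,"dy":0,"dz":-0.2,"spin":0},{"gripper":0,"dx":0,"dy":0,"dz":-0.3,"spin":0},{"gripper":0,"dx":0,"dy":0,"dz":-0.4,"spin":0},{"gripper":0,"dx":0,"dy":0,"dz":-0.45,"spin":0},{"gripper":0,"dx":0,"dy":0,"dz":-0.5,"spin":0},{"gripper":0,"dx":0,"dy":0,"dz":-0.53,"spin":0},{"gripper":0,"dx":0,"dy":0,"dz":-0.53,"spin":0},{"gripper":0,"dx":0,"dy":0,"dz":-0.53,"spin":0}]'

```text
t: 10.3
tool_pos: [0.6235, 0.0146, 0.0316]
orientation: [[-0.104, 0.995, -0.005], [0.995, 0.104, -0.002], [-0.001, -0.005, -1.0]]
wrist_force: [0.7, -0.1, 10.9]
gripper_width: 0.501
```

Emit:
step_arm --rows '[{"gripper":0,"dx":0,"dy":0,"dz":0.1,"spin":0},{"gripper":0,"dx":0,"dy":0,"dz":0.1,"spin":0},{"gripper":0,"dx":0,"dy":0,"dz":0.1,"spin":0},{"gripper":0,"dx":0,"dy":0,"dz":0.1,"spin":0},{"gripper":0,"dx":0,"dy":0,"dz":0.1,"spin":0},{"gripper":0,"dx":0,"dy":0,"dz":0.1,"spin":0},{"gripper":0,"dx":0,"dy":0,"dz":0.1,"spin":0},{"gripper":0,"dx":0,"dy":0,"dz":0.1,"spin":0}]'

```text
t: 11.1
tool_pos: [0.6232, 0.0145, 0.0323]
orientation: [[-0.104, 0.995, -0.005], [0.995, 0.104, -0.002], [-0.001, -0.006, -1.0]]
wrist_force: [0.3, -0.1, 0.2]
gripper_width: 0.498
```

```bash
python3 look.py
```

```text
11.1 [0.6232 0.0145 0.0323] [ 0.32 -0.05  0.19]
axis x@y=.018 0.6112 slope -0.1040 z 0.0317 rms 0.0008 n 9931 ymin -0.0228
band lo [-0.0644  0.5027]
band hi [0.0287 0.573 ]
```

Emit:
step_arm --rows '[{"gripper":0,"dx":-0.3,"dy":0,"dz":-0.1,"spin":0},{"gripper":0,"dx":-0.3,"dy":0,"dz":-0.22,"spin":0},{"gripper":0,"dx":-0.8,"dy":-0.05,"dz":-0.22,"spin":-0.01},{"gripper":0,"dx":-1.5,"dy":-0.1,"dz":-0.22,"spin":-0.02},{"gripper":0,"dx":-2.2,"dy":-0.15,"dz":-0.22,"spin":-0.03},{"gripper":0,"dx":-2.8,"dy":-0.2,"dz":-0.22,"spin":-0.04},{"gripper":0,"dx":-3.2,"dy":-0.25,"dz":-0.22,"spin":-0.05},{"gripper":0,"dx":-3.2,"dy":-0.25,"dz":-0.22,"spin":-0.05}]'

```text
t: 11.95
tool_pos: [0.5924, 0.0115, 0.0322]
orientation: [[-0.053, 0.999, -0.002], [0.999, 0.053, -0.002], [-0.002, -0.002, -1.0]]
wrist_force: [1.0, -1.5, 6.2]
gripper_width: 0.503
```

```bash
python3 look.py
```

```text
11.95 [0.5924 0.0115 0.0322] [ 1.01 -1.48  6.17]
axis x@y=.018 0.5964 slope -0.1032 z 0.0316 rms 0.0011 n 8349 ymin -0.0244
band lo [0.0283 0.4991]
band hi [0.0307 0.573 ]
```

The stroke worked: the axis moved 15 mm for 31 mm of tip travel at 6 N. The spin had no effect on yaw. I'll lift, go back and repeat.

Emit:
step_arm --rows '[{"gripper":0,"dx":0,"dy":0,"dz":0.4,"spin":0},{"gripper":0,"dx":0,"dy":0,"dz":0.8,"spin":0},{"gripper":0,"dx":0.5,"dy":0.1,"dz":0.8,"spin":0.03},{"gripper":0,"dx":1.0,"dy":0.2,"dz":0.8,"spin":0.06},{"gripper":0,"dx":1.3,"dy":0.2,"dz":0.5,"spin":0.06},{"gripper":0,"dx":1.3,"dy":0.2,"dz":0.3,"spin":0.06},{"gripper":0,"dx":1.3,"dy":0.2,"dz":0.3,"spin":0.06},{"gripper":0,"dx":1.3,"dy":0.2,"dz":0.3,"spin":0.06}]'

```text
t: 12.8
tool_pos: [0.6051, 0.0135, 0.0346]
orientation: [[-0.113, 0.994, -0.002], [0.994, 0.113, -0.003], [-0.002, -0.003, -1.0]]
wrist_force: [-0.7, 0.3, -0.1]
gripper_width: 0.503
```

```bash
python3 look.py
```

```text
12.8 [0.6051 0.0135 0.0346] [-0.72  0.26 -0.1 ]
axis x@y=.018 0.5963 slope -0.1038 z 0.0316 rms 0.0009 n 9500 ymin -0.0246
band lo [0.03   0.4992]
band hi [0.0276 0.573 ]
```

Emit:
step_arm --rows '[{"gripper":0,"dx":0,"dy":0,"dz":-0.3,"spin":0},{"gripper":0,"dx":0,"dy":0,"dz":-0.46,"spin":0},{"gripper":0,"dx":-0.5,"dy":-0.05,"dz":-0.46,"spin":-0.02},{"gripper":0,"dx":-1.2,"dy":-0.1,"dz":-0.46,"spin":-0.04},{"gripper":0,"dx":-1.9,"dy":-0.15,"dz":-0.46,"spin":-0.06},{"gripper":0,"dx":-2.6,"dy":-0.2,"dz":-0.46,"spin":-0.08},{"gripper":0,"dx":-3.1,"dy":-0.25,"dz":-0.46,"spin":-0.1},{"gripper":0,"dx":-3.1,"dy":-0.25,"dz":-0.46,"spin":-0.1}]'

```text
t: 13.65
tool_pos: [0.5753, 0.0106, 0.0321]
orientation: [[-0.013, 1.0, 0.001], [1.0, 0.013, -0.003], [-0.003, 0.001, -1.0]]
wrist_force: [0.1, -1.6, 6.4]
gripper_width: 0.5
```

```bash
python3 look.py
```

```text
13.65 [0.5753 0.0106 0.0321] [ 0.1  -1.56  6.45]
axis x@y=.018 0.5821 slope -0.1033 z 0.0316 rms 0.0011 n 8144 ymin -0.0247
band lo [0.0278 0.4991]
band hi [-0.0576  0.5655]
```

Emit:
step_arm --rows '[{"gripper":0,"dx":0,"dy":0,"dz":0.4,"spin":0},{"gripper":0,"dx":0,"dy":0,"dz":0.8,"spin":0},{"gripper":0,"dx":0.5,"dy":0.1,"dz":0.8,"spin":0.03},{"gripper":0,"dx":1.0,"dy":0.2,"dz":0.8,"spin":0.06},{"gripper":0,"dx":1.5,"dy":0.2,"dz":0.5,"spin":0.09},{"gripper":0,"dx":1.6,"dy":0.2,"dz":0.3,"spin":0.09},{"gripper":0,"dx":1.6,"dy":0.2,"dz":0.3,"spin":0.09},{"gripper":0,"dx":1.6,"dy":0.2,"dz":0.3,"spin":0.09}]'

```text
t: 14.5
tool_pos: [0.5912, 0.0127, 0.0347]
orientation: [[-0.103, 0.995, 0.001], [0.995, 0.103, -0.003], [-0.003, 0.001, -1.0]]
wrist_force: [0.3, -0.0, 0.5]
gripper_width: 0.497
```

Emit:
step_arm --rows '[{"gripper":0,"dx":0,"dy":0,"dz":-0.3,"spin":0},{"gripper":0,"dx":0,"dy":0,"dz":-0.46,"spin":0},{"gripper":0,"dx":-0.5,"dy":-0.05,"dz":-0.46,"spin":0},{"gripper":0,"dx":-1.2,"dy":-0.1,"dz":-0.46,"spin":0},{"gripper":0,"dx":-1.9,"dy":-0.15,"dz":-0.46,"spin":0},{"gripper":0,"dx":-2.6,"dy":-0.2,"dz":-0.46,"spin":0},{"gripper":0,"dx":-3.2,"dy":-0.25,"dz":-0.46,"spin":0},{"gripper":0,"dx":-3.2,"dy":-0.25,"dz":-0.46,"spin":0}]'

```text
t: 15.3
tool_pos: [0.5603, 0.0095, 0.0321]
orientation: [[-0.102, 0.995, 0.005], [0.995, 0.102, -0.004], [-0.004, 0.004, -1.0]]
wrist_force: [0.1, -2.0, 6.6]
gripper_width: 0.498
```

```bash
python3 look.py
```

```text
15.3 [0.5603 0.0095 0.0321] [ 0.06 -1.97  6.58]
axis x@y=.018 0.5663 slope -0.1035 z 0.0316 rms 0.0010 n 7987 ymin -0.0280
band lo [0.0285 0.499 ]
band hi [-0.0451  0.5497]
```

Emit:
step_arm --rows '[{"gripper":0,"dx":0,"dy":0,"dz":0.4,"spin":0},{"gripper":0,"dx":0,"dy":0,"dz":0.8,"spin":0},{"gripper":0,"dx":0.5,"dy":0,"dz":0.8,"spin":0},{"gripper":0,"dx":1.0,"dy":0,"dz":0.8,"spin":0},{"gripper":0,"dx":1.4,"dy":0,"dz":0.5,"spin":0},{"gripper":0,"dx":1.5,"dy":0,"dz":0.3,"spin":0},{"gripper":0,"dx":1.5,"dy":0,"dz":0.3,"spin":0},{"gripper":0,"dx":1.5,"dy":0,"dz":0.3,"spin":0}]'

```text
t: 16.15
tool_pos: [0.5752, 0.0096, 0.0345]
orientation: [[-0.102, 0.995, 0.004], [0.995, 0.102, -0.004], [-0.004, 0.004, -1.0]]
wrist_force: [-1.1, 0.6, -0.6]
gripper_width: 0.502
```

Emit:
step_arm --rows '[{"gripper":0,"dx":0,"dy":0,"dz":-0.3,"spin":0},{"gripper":0,"dx":0,"dy":0,"dz":-0.46,"spin":0},{"gripper":0,"dx":-0.5,"dy":0,"dz":-0.46,"spin":0},{"gripper":0,"dx":-1.2,"dy":-0.05,"dz":-0.46,"spin":0},{"gripper":0,"dx":-1.9,"dy":-0.1,"dz":-0.46,"spin":0},{"gripper":0,"dx":-2.6,"dy":-0.15,"dz":-0.46,"spin":0},{"gripper":0,"dx":-3.2,"dy":-0.2,"dz":-0.46,"spin":0},{"gripper":0,"dx":-3.2,"dy":-0.2,"dz":-0.46,"spin":0}]'

```text
t: 16.95
tool_pos: [0.5444, 0.0065, 0.032]
orientation: [[-0.101, 0.995, 0.008], [0.995, 0.102, -0.006], [-0.006, 0.008, -1.0]]
wrist_force: [0.1, -3.4, 6.8]
gripper_width: 0.498
```

```bash
python3 look.py
```

```text
16.95 [0.5444 0.0065 0.032 ] [ 0.11 -3.4   6.81]
axis x@y=.018 0.5504 slope -0.1043 z 0.0316 rms 0.0010 n 7996 ymin -0.0295
band lo [0.0275 0.4988]
band hi [-0.0633  0.5342]
```

Emit:
step_arm --rows '[{"gripper":0,"dx":0,"dy":0,"dz":0.4,"spin":0},{"gripper":0,"dx":0,"dy":0,"dz":0.8,"spin":0},{"gripper":0,"dx":0.5,"dy":0,"dz":0.8,"spin":0},{"gripper":0,"dx":1.0,"dy":0,"dz":0.8,"spin":0},{"gripper":0,"dx":1.4,"dy":0,"dz":0.5,"spin":0},{"gripper":0,"dx":1.5,"dy":0,"dz":0.3,"spin":0},{"gripper":0,"dx":1.5,"dy":0,"dz":0.3,"spin":0},{"gripper":0,"dx":1.5,"dy":0,"dz":0.3,"spin":0}]'

```text
t: 17.8
tool_pos: [0.5593, 0.0066, 0.0345]
orientation: [[-0.102, 0.995, 0.007], [0.995, 0.102, -0.005], [-0.006, 0.007, -1.0]]
wrist_force: [-0.4, 0.7, -0.8]
gripper_width: 0.505
```

Emit:
step_arm --rows '[{"gripper":0,"dx":0,"dy":0,"dz":-0.3,"spin":0},{"gripper":0,"dx":0,"dy":0,"dz":-0.44,"spin":0},{"gripper":0,"dx":-0.5,"dy":-0.05,"dz":-0.44,"spin":0},{"gripper":0,"dx":-1.1,"dy":-0.1,"dz":-0.44,"spin":0},{"gripper":0,"dx":-1.7,"dy":-0.15,"dz":-0.44,"spin":0},{"gripper":0,"dx":-2.3,"dy":-0.2,"dz":-0.44,"spin":0},{"gripper":0,"dx":-2.9,"dy":-0.25,"dz":-0.44,"spin":0},{"gripper":0,"dx":-2.9,"dy":-0.25,"dz":-0.44,"spin":0}]'

```text
t: 18.6
tool_pos: [0.5315, 0.0037, 0.0321]
orientation: [[-0.101, 0.995, 0.011], [0.995, 0.101, -0.006], [-0.007, 0.011, -1.0]]
wrist_force: [0.9, -0.6, 7.1]
gripper_width: 0.498
```

```bash
python3 look.py
```

```text
18.6 [0.5315 0.0037 0.0321] [ 0.94 -0.62  7.09]
axis x@y=.018 0.5361 slope -0.1035 z 0.0316 rms 0.0009 n 8163 ymin -0.0309
band lo [0.0265 0.4986]
band hi [-0.0494  0.5199]
```

The bottle's axis is within about 1 mm of the band's midline. I'll lift straight off and clear.

Emit:
step_arm --rows '[{"gripper":0,"dx":0,"dy":0,"dz":0.3,"spin":0},{"gripper":0,"dx":0,"dy":0,"dz":0.8,"spin":0},{"gripper":0,"dx":0,"dy":0,"dz":2,"spin":0},{"gripper":0,"dx":0,"dy":0,"dz":4,"spin":0},{"gripper":0,"dx":0,"dy":0,"dz":7,"spin":0},{"gripper":0,"dx":0,"dy":0,"dz":10,"spin":0},{"gripper":0,"dx":0,"dy":0,"dz":13,"spin":0},{"gripper":0,"dx":0,"dy":0,"dz":13,"spin":0}]'

```text
t: 19.45
tool_pos: [0.5351, 0.0039, 0.1675]
orientation: [[-0.101, 0.995, 0.021], [0.995, 0.101, -0.006], [-0.008, 0.021, -1.0]]
wrist_force: [0.0, 0.8, -0.5]
gripper_width: 0.495
```

Emit:
step_arm --rows '[{"gripper":0,"dx":0,"dy":0,"dz":0,"spin":0},{"gripper":0,"dx":0,"dy":0,"dz":0,"spin":0},{"gripper":0,"dx":0,"dy":0,"dz":0,"spin":0},{"gripper":0,"dx":0,"dy":0,"dz":0,"spin":0},{"gripper":0,"dx":0,"dy":0,"dz":0,"spin":0},{"gripper":0,"dx":0,"dy":0,"dz":0,"spin":0},{"gripper":0,"dx":0,"dy":0,"dz":0,"spin":0},{"gripper":0,"dx":0,"dy":0,"dz":0,"spin":0}]'

```text
t: 20.25
tool_pos: [0.535, 0.0039, 0.1674]
orientation: [[-0.101, 0.995, 0.021], [0.995, 0.101, -0.006], [-0.008, 0.02, -1.0]]
wrist_force: [-0.5, -0.2, -0.5]
gripper_width: 0.501
```

```bash
python3 look.py w9.png; sed -i 's/-.0001//' look.py; python3 look.py
```

```text
20.25 [0.535  0.0039 0.1674] [-0.48 -0.22 -0.49]
axis x@y=.018 0.5362 slope -0.1028 z 0.0317 rms 0.0006 n 3244 ymin -0.0305
band lo [0.0275 0.4986]
band hi [0.0341 0.5733]
20.3 [0.535  0.0039 0.1674] [ 0.56 -0.33 -0.16]
axis x@y=.018 0.5361 slope -0.1033 z 0.0317 rms 0.0006 n 3237 ymin -0.0306
band lo [0.0276 0.4986]
band hi [0.0324 0.5733]
```

View pics/w9.png

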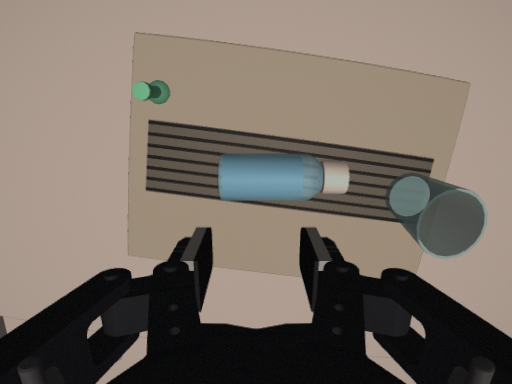

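The bottle, from (219,177) to (349,178), lies at rest over the band, and the cup and remover still stand. The body's corners stay within about ±29 mm of the midline, against ±38 mm for the band.

Run:
```python
from h import *
print(order.close_job())
```

```text
the job is handed in; nothing more can be done
None
```

I rolled the bottle back over the grooved band in five short strokes with both fingertips on its top, lifting and going back between strokes. I handed the job in at about 20 s of the 54 s allowed.

- **Position:** in the last wrist-camera checks the bottle was at rest with its axis within about 1 mm of the band's midline. Its body reaches about ±29 mm from the midline, inside the band's ±38 mm. The gripper was clear, about 0.17 m up.
- **Angle not corrected:** the bottle is still about 7.5° off the grooves, as it was at the start. I tried turning it during two strokes, but the fingertips slipped and its angle did not change.
- **Force:** the press read 6 to 7 N at the end of each stroke. The first touch read about 11 N, above the 2–8 N range for a light press, and nudged the bottle 1.7 mm towards the basin. I eased off straight away and saw no damage in the pictures.
- **Everything else:** in the last picture the cup and the lens remover were still standing. I did not take a final picture of the items on the ledges, but the arm never worked near them.

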